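# Stack two flanged end caps face down on the painting stand

## Robot

A 6-joint arm with a two-finger parallel gripper is mounted at the origin on the work surface. World frame = base frame: x ahead of the robot, y to its left, z up, the work surface at z = 0. Lengths are in mm, angles in rad, forces in N, time in s.
With the tool pointing down it reaches from about 275 to 750 mm from the base axis. Payload 10.2 kg.
Tool frame: the origin (TCP) lies at the very end of the fingers, on their centre line; the grasp point (between the pads) lies 19 mm behind it; x points along the fingers, y is the direction in which the jaws open and shut, and the axes are right-handed (so a half turn about x gives the same grasp; the last joint's range is limited). The gripper opens to 85 mm and grips with 20 to 120 N. Pads are 22 mm wide; open, the fingers measure 114 mm over their backs; the gripper's body (76 mm by 85 mm) begins 54 mm behind the grasp point. The pads swing forward as they close: fully open they stand 13 mm farther back than shut.
Start: joints at [0.889, 0.313, 1.498, -0, 1.331, -0.223], TCP at [232.521, 470.707, 231.294] pointing down, gripper open.
Joint ranges: [-2.94, 2.94], [-0.97, 2.17], [0.19, 2.56], [-1.23, 4.37], [0.02, 3.11], [-2.88, 2.88]. Speed limits (rad/s): [2.39, 2.39, 3.01, 3.14, 3.14, 3.14].

## Interface

Orientations are given as a unit quaternion [w, x, y, z].
In Python, from rig import ctrl, viewer, order gives the robot as it stands. The module is installed in compiled form; this text tells all that it offers.
- The arm moves only by the tool carry_out, never from a script. Its argument "deltas" is a list of rows, each a list of 7 numbers: the gripper command: -1 is fully open, 1 is shut, values between are in proportion, then the shift along the tool's x, y, z in mm, then the turn, a rotation vector about the tool's x, y, z in degrees. A call has exactly 5 rows; each row is the pose to reach, as a shift and turn from the pose commanded when the call began, along the tool's axes at that moment; what a row does not reach only later rows make up. A row lasts 1/8 s, in which the tool goes at most 62.5 mm and 10.7 degrees, less where a joint would pass 70% of its speed; a pose out of reach is approached as far as the arm can. A call with a gripper value outside its range is refused whole. The fingers move at their own pace and stop on an object; "newtons" is the grip in N (left out, the last holds). Time passes only in rows, so rows that repeat a pose let the fingers close, or fill a call up. It gives the time, the measured TCP pose, the force and the opening at its end, in the units of the state.
- ctrl.sense(): the state, without advancing time (a new reading comes with each control period).
- viewer.capture(name): name is "scene" or "top"; returns the picture (384x512x3 uint8, red, green, blue); there is no depth.
- viewer.calibration(name): a dict with "fx", "fy", "cx", "cy" (pixels), "xyz" and "attitude" of the camera in the world. Camera axes: x right, y down, z forward; pixel columns grow to the right and rows downward; lengths in mm; the calibration is good to about 2 mm. A picture is of the moment at which its call begins. calibration takes no time and is no camera call.
- order.finish_job(): hands the job in, once; it reports no verdict.
The state is a dict: "time_s": time; "joints": joint angles; "dq": joint speeds; "tau": joint torques, N m; "eef_pos": TCP position; "ee_rot": TCP orientation; "force": force on the tool from outside, world axes, zero at the start; "wrist_torque": the same for the moment, N m; "grip_width": opening from 0.0 (shut) to 1.0 (fully open).
Only numpy, scipy, OpenCV 4.12 (cv2) and the standard library are available. Lean on these libraries where they do the work, as an engineer would, in place of code of your own. Each camera call takes 0.05 s, during which the arm holds its last target. There are 200 camera calls.

## Task

Load the painting stand so that the backs can be painted: seat the round-flanged cap face down on the stand's centring spigot and let go of it, then seat the square-flanged cap, which was left face up and has to be turned over, face down on the spigot on the round cap's back, both fully home. The square cap cannot be turned right over in one grasp: put it down on its side, for instance with its boss on the plywood batten, and take it again. Set the caps down, never drop them, and leave the paint jar, the tin and the brush alone.

Things in the scene. Friction and masses are not known exactly. Their poses are not given: they have to be found in the camera images.
- stand: Low aluminium painting stand fixed to the bench: a disc 116 mm across at the foot and 92 mm across at its flat top, 22 mm high, with a short centring spigot in the middle of the top. Origin: centre of the underside; z up.
- seat (a point): Centre of the stand's flat top, at the foot of its spigot, 22 mm above the bench. The spigot rises 7 mm from here: 24 mm diameter for the lower 3 mm, then tapering to 18 mm at its tip.
- batten: Fixed plywood batten lying on the bench, 90 mm long (its x) by 30 mm wide (its y) by 9 mm thick. Origin: centre of the underside; z up. With the square cap's boss lying along it and the square flange standing on the bench just past one end, the cap lies level on its side.
- round_cap: Off-white resin cap, 80-150 g. Round flange 80 mm diameter, 9 mm thick; then a round boss 46 mm diameter from 9 to 39 mm; on it a spigot just like the stand's. The flat face of the flange has a central recess 27 mm diameter, 9 mm deep. Starts face down on the bench. Origin: centre of the flat face; z points from the face to the boss (up at start and end).
- round_back (a point): Flat shoulder at the end of the round cap's boss, 39 mm from its face, on the axis, at the foot of its spigot. The square cap's face rests here when home.
- square_cap: Off-white resin cap, 50-100 g. Square flange 56 x 56 x 9 mm, sides along its x and y; round boss 38 mm diameter from 9 to 42 mm, flat end. The flat face has a central recess 27 mm diameter, 9 mm deep. Starts face up: boss on the bench, flange on top at 33 to 42 mm. Origin: centre of the flat face; z points from the face to the boss (down at start, up at the end).
- square_back (a point): Centre of the flat end of the square cap's boss, 42 mm from its face.
- paint_jar: Bystander: glass paint jar with a white cap, 44 mm diameter, 55 mm high, upright. Origin: centre of the underside.
- tin: Bystander: bare steel tin, 54 mm diameter, 50 mm high, upright. Origin: centre of the underside.
- brush: Bystander: flat paint brush 170 mm long lying on the bench. Origin: under its middle; x along it.
Things that resemble listed ones, but are neither listed nor needed, are in the scene too. There is more than one size of the stand; the job needs the smallest.

How it is judged:
By the outcome, as a careful person would: the job done as asked, in the order asked, and still so for the second after the job is handed in, with the robot touching nothing.
It also fails if it takes over 67 s, if anything falls off the work surface, if the arm or the gripper's body presses on something with over 40 N, if the wrist force passes 120 N, or if a joint passes its speed limit or range.

## Working session

There is one attempt and no reset: what is moved stays moved. The work goes in short steps, Python scripts to look and compute and a tool call to move; the robot and the scene stay as the last step left them, time stands still between calls to the robot, and variables do not carry over. Pictures are saved under pics/ and viewed, about 8 in all and at most 12, crops included, and the job is handed in when it is done.

Besides the shell and the picture viewer there is one more tool, called after "Emit:" as name([rows], argument=value, ...), one row to a line, values as JSON. carry_out: Moves the arm, as the interface text tells. Its arguments: {"type":"object","properties":{"deltas":{"type":"array"},"newtons":{"type":"number"}},"required":["deltas"]}

```bash
mkdir -p pics
python3 - <<'E'
from rig import ctrl, viewer
import cv2
for n in("scene","top"):
    im=viewer.capture(n); cv2.imwrite(f"pics/{n}0.png",cv2.cvtColor(im,cv2.COLOR_RGB2BGR)); print(n,viewer.calibration(n))
print(ctrl.sense())
E
```

```text
scene {'fx': 441.0464729571584, 'fy': 441.0464729571584, 'cx': 257.9419309055073, 'cy': 191.03662379782895, 'xyz': array([1307.84290816,  571.24560267,  706.63408573]), 'attitude': array([-0.20118505,  0.37675011,  0.79760906, -0.42591516])}
top {'fx': 482.22278548205855, 'fy': 482.22278548205855, 'cx': 257.79244112686484, 'cy': 187.892088219637, 'xyz': array([ 364.98358673,  -13.00129859, 1096.01138272]), 'attitude': array([-0.05668207,  0.7100719 , -0.69849905,  0.06844056])}
{'time_s': 0.1, 'joints': array([ 8.88581597e-01,  3.13397312e-01,  1.49833849e+00, -1.17467356e-05,
        1.33100942e+00, -2.23385436e-01]), 'dq': array([ 4.51612054e-06, -1.73412811e-04, -9.05907053e-04,  9.83288109e-06,
        8.66121194e-05,  1.10277549e-03]), 'tau': array([ 3.85221661e-03, -4.12895966e+01, -2.60139316e+01, -1.29923128e-04,
        3.03781431e-03, -2.78448726e-05]), 'eef_pos': array([232.38364936, 470.51834226, 230.79914921]), 'ee_rot': array([ 0.68840582,  0.16043223,  0.68875511, -0.16116862]), 'force': array([0.06454873, 0.00415334, 0.49270089]), 'wrist_torque': array([-0.00286927, -0.04686353,  0.02398597]), 'grip_width': 0.999250467988644}
```

View pics/scene0.png

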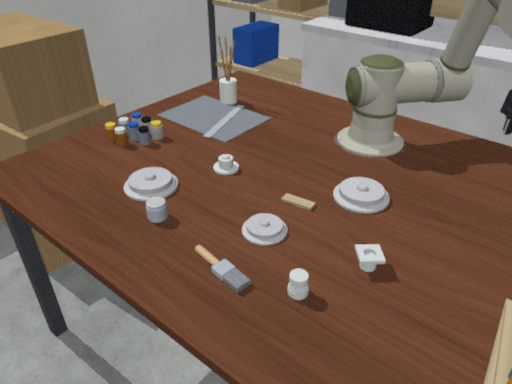

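View pics/top0.png

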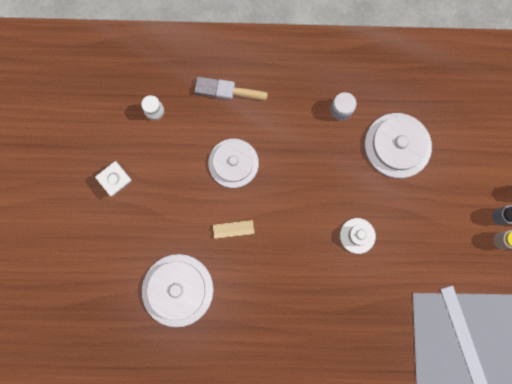

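Candidates, by pixel in the top view:
- **Stands:** (233,163), (398,145) and (178,290). The first is the smallest, so I choose it.
- **Round cap:** (358,236). It is the only round-flanged white cap with a boss.
- **Square cap:** (113,179).
- **Paint jar:** (152,107), white-capped and could be mistaken for a cap.
- **Tin:** (344,106).
- **Batten:** (233,229). The steel rule at (460,330) resembles it but isn't it.

Next I measure and take one close crop.

```bash
cat > h.py <<'E'
import numpy as np, cv2
from rig import ctrl, viewer, order
from scipy.spatial.transform import Rotation as R
def rot(q): return R.from_quat([q[1],q[2],q[3],q[0]])
def ray(n,uv,z):
    c=viewer.calibration(n); d=rot(c['attitude']).apply([(uv[0]-c['cx'])/c['fx'],(uv[1]-c['cy'])/c['fy'],1])
    return c['xyz']+d*(z-c['xyz'][2])/d[2]
def proj(n,p):
    c=viewer.calibration(n); q=rot(c['attitude']).inv().apply(np.array(p)-c['xyz'])
    return q[:2]/q[2]*[c['fx'],c['fy']]+[c['cx'],c['cy']]
def load(f): return cv2.imread(f)
E
python3 - <<'E'
from h import *
t=load('pics/top0.png'); s=load('pics/scene0.png')
g=cv2.cvtColor(t,cv2.COLOR_BGR2GRAY)
for name,(u,v),r,zs in [('stand',(233,163),32,[0,22]),('round',(358,236),26,[0,9]),('square',(113,179),26,[42]),('batten',(233,229),28,[9]),('jar',(152,107),20,[55]),('tin',(344,106),20,[50])]:
    m=np.zeros_like(g); cv2.circle(m,(u,v),r,255,-1)
    for th in ((95,150,185,215) if name!='batten' else (70,90)):
        b=cv2.bitwise_and((g>th).astype(np.uint8)*255,m)
        cs,_=cv2.findContours(b,cv2.RETR_EXTERNAL,cv2.CHAIN_APPROX_NONE)
        cs=[c for c in cs if len(c)>12]
        for c in cs:
            (x,y),(w,h),a=cv2.minAreaRect(c)
            box=cv2.boxPoints(((x,y),(w,h),a))
            P=[ray('top',q,zs[-1])[:2] for q in box]
            e=P[1]-P[0]; f=P[2]-P[1]
            print(name,th,np.round([x,y,w,h],1),[ray('top',(x,y),z)[:2].round(1).tolist() for z in zs],'sides',round(np.hypot(*e),1),round(np.hypot(*f),1),'ang',np.degrees(np.arctan2(e[1],e[0])).round(1))
cr=lambda im,x,y,w,h,k:cv2.resize(im[y:y+h,x:x+w],None,fx=k,fy=k,interpolation=cv2.INTER_CUBIC)
A=cr(t,80,130,200,140,4); cv2.imwrite('pics/crop1.png',A)
E
```

```text
stand 95 [233.  163.   63.4  63.4] [[619.2, 28.8], [614.1, 27.9]] sides 146.1 148.7 ang -80.4
stand 150 [233.3 162.6  48.7  49.2] [[620.2, 28.1], [615.1, 27.3]] sides 113.5 114.3 ang -61.4
stand 185 [235.  162.5  47.   44. ] [[620.5, 24.1], [615.4, 23.4]] sides 101.2 110.1 ang -88.9
stand 215 [235.6 161.7  45.6  41.6] [[622.5, 22.8], [617.3, 22.1]] sides 96.0 106.9 ang -61.4
round 95 [358.  236.   50.9  50.9] [[454.2, -259.7], [453.5, -257.7]] sides 118.0 113.8 ang -44.9
round 150 [357.5 235.5  35.   35. ] [[455.4, -258.6], [454.6, -256.6]] sides 79.9 79.1 ang -89.0
round 185 [357.5 235.5  35.   33. ] [[455.4, -258.6], [454.6, -256.6]] sides 75.3 79.1 ang -89.0
round 215 [359.6 235.3  33.5  29.2] [[455.9, -263.3], [455.1, -261.3]] sides 66.8 75.4 ang -83.9
square 95 [113.  179.   50.9  50.9] [[568.1, 292.0]] sides 111.6 117.3 ang -41.3
square 150 [113.  178.3  26.1  26.8] [[569.6, 292.0]] sides 58.4 60.1 ang -47.0
square 185 [112.8 178.2  25.   26.2] [[569.9, 292.6]] sides 57.2 57.5 ang -48.2
square 215 [112.8 178.1  23.6  25.1] [[570.1, 292.6]] sides 54.8 54.3 ang -48.2
batten 70 [2
[... 216 characters left out ...]
g 0.7
jar 95 [160.8  91.3   4.8   9.9] [[769.9, 194.2]] sides 22.3 11.5 ang -80.1
jar 150 [152.3 106.6  24.6  18.8] [[733.2, 211.4]] sides 42.2 58.3 ang -60.5
jar 185 [152.6 104.8  22.4  17. ] [[737.5, 210.9]] sides 39.4 51.6 ang -22.5
jar 215 [150.  103.5  15.2  15.7] [[740.4, 216.9]] sides 35.1 36.1 ang -60.5
tin 95 [346.3 105.5  39.6  34.5] [[746.9, -228.2]] sides 80.4 94.2 ang -76.9
tin 150 [344.9 102.7  21.9  21. ] [[753.7, -225.1]] sides 50.8 50.1 ang -25.9
tin 185 [345.  102.5  19.   20. ] [[754.1, -225.3]] sides 46.0 45.6 ang -88.7
tin 215 [346.  105.5  10.2  16.7] [[747.0, -227.5]] sides 38.9 24.1 ang -74.3
tin 215 [342.5  95.    2.    7. ] [[772.0, -219.9]] sides 16.1 4.8 ang -88.8
```

View pics/crop1.png

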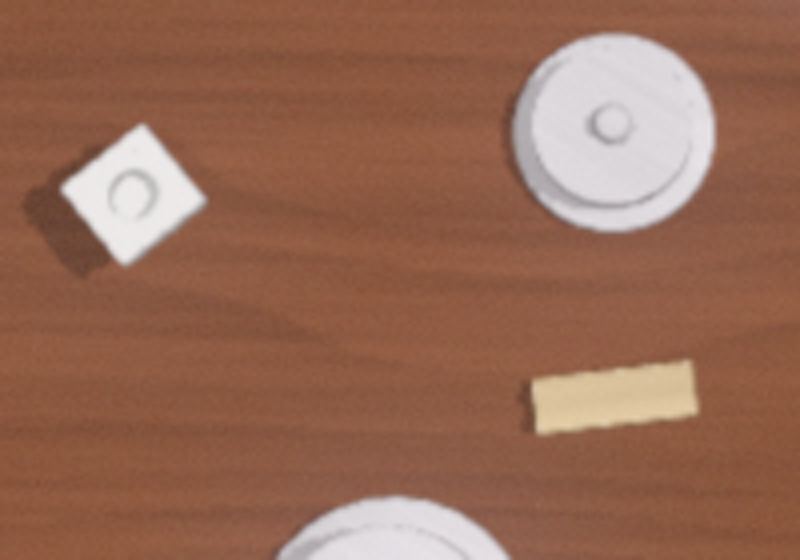

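The crop shows the square cap with its recess up at full pixel (113,178), the smallest stand at (233,163) with its spigot at about (232.5,161), and the plain plywood batten at (233,229). I'll refine with a saturation mask in both views.

Run:
```python
from h import *
def blobs(n,f,items):
    im=load(f); hsv=cv2.cvtColor(im,cv2.COLOR_BGR2HSV)
    low=((hsv[...,1]<80)&(hsv[...,2]>60)).astype(np.uint8)*255
    bat=((hsv[...,0]>14)&(hsv[...,0]<32)&(hsv[...,1]>60)&(hsv[...,2]>110)).astype(np.uint8)*255
    for name,(u,v),z in items:
        cs,_=cv2.findContours(bat if name=='batten' else low,cv2.RETR_EXTERNAL,cv2.CHAIN_APPROX_NONE)
        c=min((c for c in cs if len(c)>15),key=lambda c:np.hypot(*(np.array(cv2.minEnclosingCircle(c)[0])-(u,v))))
        if name in('stand','round') :
            P=np.array([ray(n,p[0],z)[:2] for p in c],np.float32); e=cv2.fitEllipse(P); print(n,name,'ell',np.round(e[0],1),np.round(e[1],1),'px',np.round(cv2.fitEllipse(c)[0],1))
        else:
            P=np.array([ray(n,p[0],z)[:2] for p in c],np.float32); (a,s,g)=cv2.minAreaRect(P); print(n,name,'rect',np.round(a,1),np.round(s,1),round(g,1), 'px',np.round(cv2.minAreaRect(c)[0],1))
blobs('top','pics/top0.png',[('stand',(233,163),0),('round',(358,236),5),('square',(113,179),40),('batten',(233,229),9)])
blobs('scene','pics/scene0.png',[('stand',(265,228),0),('round',(226,164),5),('batten',(298,202),9)])
print('spigot tip top',ray('top',(232.5,160.8),29)[:2])
s=load('pics/scene0.png')
for nm,p in [('stand',(617,27,29)),('sq',(570,292,42)),('round',(455,-258,46)),('bat',(464,25,9))]: print(nm,proj('scene',p).round(1),proj('top',p).round(1))
cv2.imwrite('pics/crop2.png',cv2.resize(s[140:290,200:400],None,fx=4,fy=4,interpolation=cv2.INTER_CUBIC))
st=ctrl.sense(); print(rot(st['ee_rot']).as_matrix().round(3))
```

```text
top stand ell [620.3  28.6] [117.7 118.5] px [233.1 162.8]
top round ell [ 455.3 -257. ] [81.3 82.3] px [357.3 235.4]
top square rect [569.8 292.5] [62.7 60.7] 40.9 px [113.1 178.5]
top batten rect [464.9  24.3] [31.4 91.3] 7.9 px [233.2 228.9]
scene stand ell [614.6  21.7] [116.4 132.2] px [264.2 229.1]
scene round ell [ 447.  -268.7] [ 77.3 133.6] px [225.5 164.9]
scene batten rect [471.7  23.4] [44.2 94. ] 8.7 px [297.6 201.1]
spigot tip top [617.60392343  28.92314215]
stand [265.3 220.5] [233.3 161.1]
sq [370.6 251.9] [113.  178.2]
round [225.7 155. ] [361.9 234. ]
bat [299.2 199.8] [232.9 229.3]
[[-0.001  0.443  0.897]
 [-0.001  0.897 -0.443]
 [-1.    -0.001 -0.   ]]
```

View pics/crop2.png

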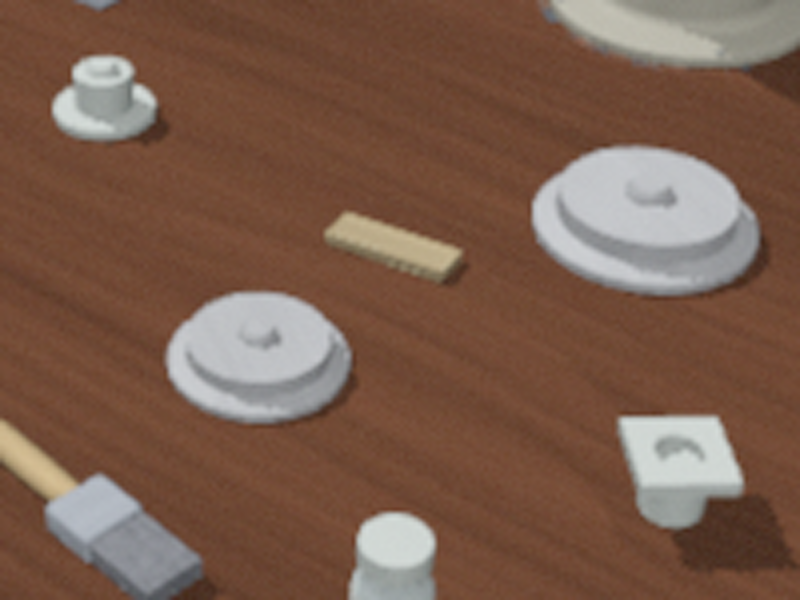

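The scene crop confirms the types: round-flanged cap with spigot at about (226,156), smallest stand at (264,222), square cap face up at (370,254), paint jar at (299,272). First I plan the round cap.

```bash
cat >> h.py <<'E'
def plan(p0,R0,wps):
    "print, for each waypoint (pos,Rot), tool-frame shift and rotvec deg from the previous one (rounded)"
    p=np.array(p0,float); Rc=R0
    for P,Q in wps:
        s=Rc.inv().apply(np.array(P)-p).round(1); v=np.degrees((Rc.inv()*Q).as_rotvec()).round(1)
        print('->',np.round(P,1),'shift',s.tolist(),'turn',v.tolist())
        p=p+Rc.apply(s); Rc=Rc*R.from_rotvec(np.radians(v))
E
python3 - <<'E'
from h import *
st=ctrl.sense(); R0=rot(st['ee_rot'])
D=R0
plan((232.5,470.7,231.3),R0,[((455,-257.5,120),D),((455,-257.5,12.5),D),((455,-257.5,100),D),((619,28.5,100),D),((619,28.5,44),D),((619,28.5,34),D)])
E
```

```text
-> [ 455.  -257.5  120. ] shift [111.8, -554.2, 522.0] turn [0.0, 0.0, 0.0]
-> [ 455.  -257.5   12.5] shift [107.5, 0.1, 0.1] turn [0.0, 0.0, 0.0]
-> [ 455.  -257.5  100. ] shift [-87.5, -0.1, -0.1] turn [0.0, 0.0, 0.0]
-> [619.   28.5 100. ] shift [-0.4, 329.1, 20.4] turn [0.0, 0.0, 0.0]
-> [619.   28.5  44. ] shift [56.0, 0.0, 0.0] turn [0.0, 0.0, 0.0]
-> [619.   28.5  34. ] shift [10.0, 0.0, 0.0] turn [0.0, 0.0, 0.0]
```

Emit:
carry_out([
  [-1,8,-37,35,0,0,0],
  [-1,16,-74,70,0,0,0],
  [-1,24,-111,105,0,0,0],
  [-1,31,-148,140,0,0,0],
  [-1,37.5,-185,174,0,0,0],
], newtons=50)

```text
time_s: 0.72
eef_pos: [306.7, 226.2, 193.5]
ee_rot: [0.689, 0.161, 0.689, -0.161]
force: [1.0, 0.2, 1.0]
grip_width: 0.997
```

Emit:
carry_out([
  [-1,8,-37,35,0,0,0],
  [-1,16,-74,70,0,0,0],
  [-1,24,-111,105,0,0,0],
  [-1,31,-148,140,0,0,0],
  [-1,37,-184.5,174,0,0,0],
])

```text
time_s: 1.35
eef_pos: [381.0, -16.4, 156.5]
ee_rot: [0.689, 0.161, 0.689, -0.161]
force: [0.9, 0.6, 0.5]
grip_width: 1.004
```

Emit:
carry_out([
  [-1,8,-48,45,0,0,0],
  [-1,16,-96,90,0,0,0],
  [-1,24,-140,132,0,0,0],
  [-1,31,-175,165,0,0,0],
  [-1,37,-184.5,174,0,0,0],
])

```text
time_s: 1.98
eef_pos: [455.2, -259.7, 118.8]
ee_rot: [0.688, 0.162, 0.689, -0.162]
force: [0.2, 0.1, 0.1]
grip_width: 0.996
```

Run:
```python
from h import *
for n in ('top',):
    im=viewer.capture(n); cv2.imwrite('pics/a.png',cv2.cvtColor(im,cv2.COLOR_RGB2BGR)[150:300,280:480])
s=ctrl.sense();print(s['time_s'],s['eef_pos'],s['force'],s['joints'].round(3),rot(s['ee_rot']).as_matrix().round(3).tolist())
```

```text
2.025 [ 455.03139854 -259.20978115  118.1989268 ] [-0.05988203 -0.72888813 -1.63401868] [-0.742  0.429  1.649 -0.     1.066 -1.851] [[-0.001, 0.445, 0.896], [0.001, 0.896, -0.445], [-1.0, 0.0, -0.002]]
```

Emit:
carry_out([
  [-1,25,0,0,0,0,0],
  [-1,50,0,0,0,0,0],
  [-1,72,0,0,0,0,0],
  [-1,84,0,0,0,0,0],
  [-1,86,0,0,0,0,0],
])

```text
time_s: 2.65
eef_pos: [455.1, -256.5, 33.6]
ee_rot: [0.688, 0.161, 0.689, -0.16]
force: [0.5, -0.0, -0.6]
grip_width: 1.001
```

Run:
```python
from h import *
a=[cv2.cvtColor(viewer.capture(n),cv2.COLOR_RGB2BGR) for n in('top','scene')]
c=[cv2.resize(a[0][170:300,290:420],(400,400)),cv2.resize(a[1][90:190,176:276],(400,400))]
cv2.imwrite('pics/b.png',np.hstack(c))
s=ctrl.sense();print(s['time_s'],s['eef_pos'],s['force'],s['joints'].round(3))
```

```text
2.75 [ 455.41308981 -257.03658532   34.32999365] [0.98330129 0.78503708 1.10550484] [-0.738  0.552  1.717  0.     0.872 -1.85 ]
```

View pics/b.png

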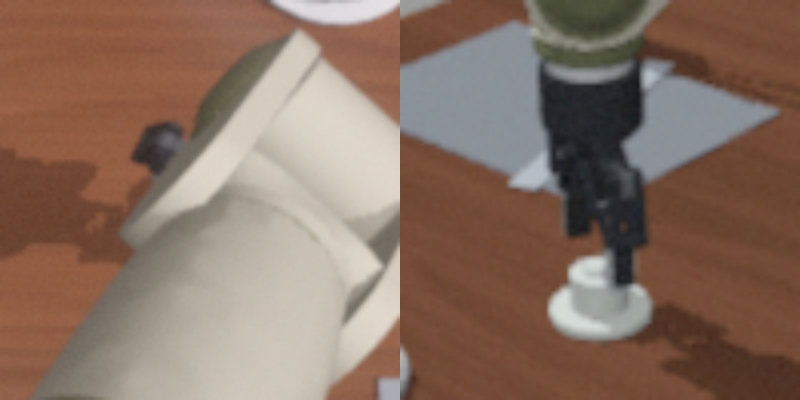

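The picture shows the fingers straddling the round cap's boss: front finger at crop (622,270), boss at (598,285). I go down and grip.

Emit:
carry_out([
  [-1,8,0,0,0,0,0],
  [-1,15,0,0,0,0,0],
  [-1,20,0,0,0,0,0],
  [-1,20.5,0,0,0,0,0],
  [-1,20.5,0,0,0,0,0],
])

```text
time_s: 3.38
eef_pos: [455.3, -257.3, 13.4]
ee_rot: [0.689, 0.161, 0.689, -0.161]
force: [0.5, -0.9, 0.5]
grip_width: 0.994
```

Emit:
carry_out([
  [1,0,0,0,0,0,0],
  [1,0,0,0,0,0,0],
  [1,0,0,0,0,0,0],
  [1,0,0,0,0,0,0],
  [1,0,0,0,0,0,0],
], newtons=50)

```text
time_s: 4.0
eef_pos: [455.3, -257.4, 13.7]
ee_rot: [0.689, 0.161, 0.688, -0.161]
force: [-1.7, 0.5, 5.7]
grip_width: 0.52
```

Emit:
carry_out([
  [1,0,0,0,0,0,0],
  [1,-5,0,0,0,0,0],
  [1,-20,0,0,0,0,0],
  [1,-40,0,0,0,0,0],
  [1,-50,0,0,0,0,0],
])

```text
time_s: 4.62
eef_pos: [455.5, -257.5, 64.8]
ee_rot: [0.689, 0.16, 0.688, -0.161]
force: [0.2, 0.5, -1.2]
grip_width: 0.522
```

Run:
```python
from h import *
a=[cv2.cvtColor(viewer.capture(n),cv2.COLOR_RGB2BGR) for n in('scene',)]
cv2.imwrite('pics/c.png',a[0])
hsv=cv2.cvtColor(a[0],cv2.COLOR_BGR2HSV);m=((hsv[...,1]<60)&(hsv[...,2]>140)).astype(np.uint8)
sub=m[100:200,190:270];ys,xs=np.nonzero(sub);print('white px',len(xs),xs.mean()+190,ys.mean()+100, xs.min()+190,xs.max()+190,ys.max()+100)
for z in (0,50): print(proj('scene',(455,-257.5,z+9)))
s=ctrl.sense();print(s['time_s'],s['eef_pos'],s['force'],s['grip_width'])
plan(s['eef_pos'],rot(s['ee_rot']),[((619,28.5,s['eef_pos'][2]+30),rot(s['ee_rot']))])
```

```text
white px 1569 220.6826003824092 124.62587635436584 190 268 160
[226.32818666 165.51065256]
[225.67462918 151.35852409]
4.675 [ 455.84775004 -257.70112588   65.53392422] [ 1.20002454 -0.97295377 -0.17155616] 0.5220602411209556
-> [619.   28.5  95.5] shift [-30.2, 328.8, 19.6] turn [0.0, 0.0, 0.0]
```

Emit:
carry_out([
  [1,-20,25,2,0,0,0],
  [1,-30,75,5,0,0,0],
  [1,-30,125,8,0,0,0],
  [1,-30,175,11,0,0,0],
  [1,-30,225,14,0,0,0],
])

```text
time_s: 5.3
eef_pos: [567.9, -60.1, 93.1]
ee_rot: [0.688, 0.161, 0.689, -0.161]
force: [0.9, 0.1, -1.2]
grip_width: 0.523
```

Emit:
carry_out([
  [1,0,45,3,0,0,0],
  [1,0,80,4.5,0,0,0],
  [1,0,98,5.5,0,0,0],
  [1,0,104,5.5,0,0,0],
  [1,0,104,5.5,0,0,0],
])

```text
time_s: 5.92
eef_pos: [618.1, 28.5, 93.2]
ee_rot: [0.688, 0.161, 0.689, -0.161]
force: [0.9, 0.1, -1.2]
grip_width: 0.523
```

Emit:
carry_out([
  [1,10,0,0,0,0,0],
  [1,25,0,0,0,0,0],
  [1,38,0,0,0,0,0],
  [1,42,0,0,0,0,0],
  [1,42,0,0,0,0,0],
])

```text
time_s: 6.55
eef_pos: [618.3, 29.1, 51.0]
ee_rot: [0.688, 0.161, 0.689, -0.161]
force: [-0.5, -0.1, -1.4]
grip_width: 0.52
```

Run:
```python
from h import *
a=[cv2.cvtColor(viewer.capture(n),cv2.COLOR_RGB2BGR) for n in('top','scene')]
cv2.imwrite('pics/d.png',np.hstack([cv2.resize(a[0][120:210,190:280],(400,400)),cv2.resize(a[1][165:265,215:315],(400,400),interpolation=cv2.INTER_CUBIC)]))
s=ctrl.sense();print(s['time_s'],s['eef_pos'],s['force'],s['grip_width'])
```

```text
6.65 [618.65274082  29.1179753   51.71155062] [ 0.37297288  0.45965228 -1.57229253] 0.5223705528631682
```

View pics/d.png

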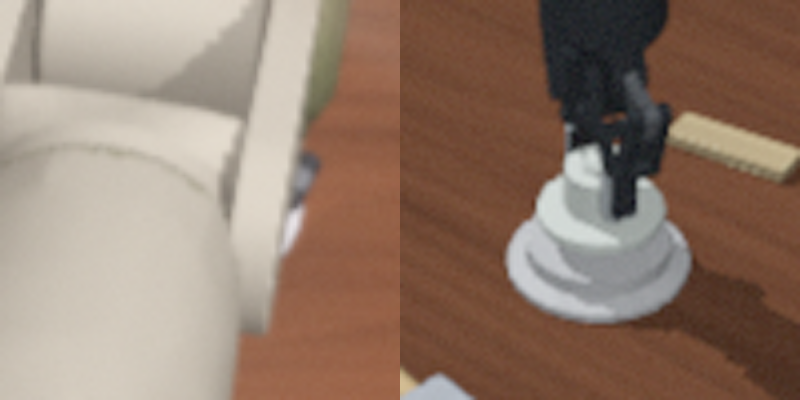

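The picture shows the held cap's flange centred over the stand's top (flange at about (601,212), stand foot at (598,255) in the crop, offset about 1 mm). I lower it gently.

Emit:
carry_out([
  [1,4,0,0,0,0,0],
  [1,8,0,0,0,0,0],
  [1,11,0,0,0,0,0],
  [1,13,0,0,0,0,0],
  [1,14,0,0,0,0,0],
])

```text
time_s: 7.28
eef_pos: [618.4, 29.2, 37.2]
ee_rot: [0.689, 0.161, 0.689, -0.161]
force: [0.4, 0.2, -1.3]
grip_width: 0.519
```

Emit:
carry_out([
  [1,0.5,0,0,0,0,0],
  [1,1,0,0,0,0,0],
  [1,1.5,0,0,0,0,0],
  [1,2,0,0,0,0,0],
  [1,2,0,0,0,0,0],
])

```text
time_s: 7.9
eef_pos: [618.4, 29.2, 35.8]
ee_rot: [0.689, 0.161, 0.688, -0.161]
force: [-2.7, -0.2, 5.0]
grip_width: 0.521
```

Emit:
carry_out([
  [-0.5,0,0,0,0,0,0],
  [-1,0,0,0,0,0,0],
  [-1,0,0,0,0,0,0],
  [-1,0,0,0,0,0,0],
  [-1,-5,0,0,0,0,0],
])

```text
time_s: 8.52
eef_pos: [618.2, 29.2, 40.1]
ee_rot: [0.688, 0.161, 0.689, -0.161]
force: [-0.3, -0.6, -0.7]
grip_width: 1.001
```

Emit:
carry_out([
  [-1,-10,0,0,0,0,0],
  [-1,-30,0,0,0,0,0],
  [-1,-60,0,0,0,0,0],
  [-1,-110,0,0,0,0,0],
  [-1,-140,0,0,0,0,0],
])

```text
time_s: 9.15
eef_pos: [618.9, 29.1, 183.8]
ee_rot: [0.69, 0.161, 0.687, -0.161]
force: [0.1, 0.5, -1.2]
grip_width: 1.0
```

Run:
```python
from h import *
a=[cv2.cvtColor(viewer.capture(n),cv2.COLOR_RGB2BGR) for n in('scene',)]
s=ctrl.sense();print(s['time_s'],s['eef_pos'],s['force'],s['joints'].round(3))
hsv=cv2.cvtColor(a[0],cv2.COLOR_BGR2HSV)
for z,nm in((31,'flange'),(61,'back'),(68,'tip')): print(nm,proj('scene',(618.5,28.5,z)).round(1))
cv2.imwrite('pics/e.png',cv2.resize(a[0][165:265,215:315],(500,500),interpolation=cv2.INTER_CUBIC))
```

```text
9.2 [620.07921984  29.00825188 187.35934546] [-0.35067404 -0.83019533  4.91352284] [-0.142  0.553  1.257 -0.     1.322 -1.254]
flange [265.4 220.4]
back [265.5 210.7]
tip [265.5 208.4]
```

View pics/e.png

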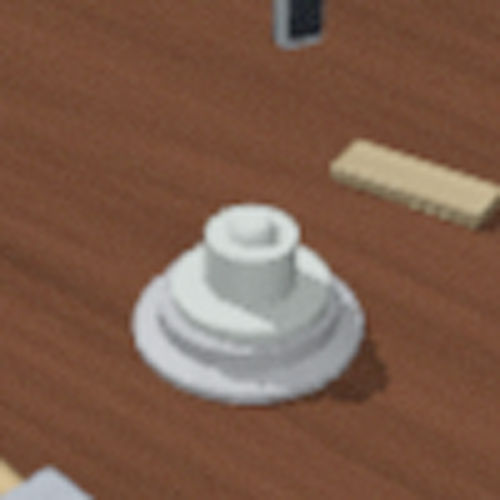

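The round cap is seated: its flange sits flush on the stand, spigot at full pixel (265,211), the same offset from prediction as every other scene point. Next is the square cap. I grasp the flange with the tool tilted 45° and roll 90° about the jaw axis onto the batten.

```bash
cat >> h.py <<'E'
def ori(jaw_deg,tilt_deg):
    "jaw y at jaw_deg in the bench plane; tool x down, tilted by tilt towards jaw-90deg (=d)"
    j=np.radians(jaw_deg); y=np.array([np.cos(j),np.sin(j),0]); d=np.array([np.sin(j),-np.cos(j),0]); a=np.radians(tilt_deg)
    x=d*np.sin(a)-np.array([0,0,1])*np.cos(a)
    return R.from_matrix(np.c_[x,y,np.cross(x,y)])
def tcp(C,O,b=21): return np.array(C)+b*O.apply([1,0,0])
E
python3 - <<'E'
from h import *
s=ctrl.sense(); R0=rot(s['ee_rot'])
G=ori(41,-45); C=(570,292.3,37.5)
g=tcp(C,G)
pre=g-70*G.apply([1,0,0])
V=ori(52,-20)
print('jaw ok',G.as_matrix().round(2).tolist())
plan(s['eef_pos'],R0,[((600,150,190),V),(pre+[0,0,60],G),(pre,G),(g,G)])
E
```

```text
jaw ok [[-0.46, 0.75, 0.46], [0.53, 0.66, -0.53], [-0.71, 0.0, -0.71]]
-> [600 150 190] shift [-3.0, 99.6, -71.5] turn [11.6, 20.4, 1.8]
-> [592.7 266.2 132.1] shift [80.7, 87.1, -52.8] turn [9.4, 24.9, 6.0]
-> [592.7 266.2  72.1] shift [42.5, 0.1, 42.4] turn [-0.0, 0.0, -0.0]
-> [560.3 303.5  22.7] shift [70.0, -0.0, -0.0] turn [-0.0, 0.0, -0.0]
```

Emit:
carry_out([
  [-1,0,20,-14,2.3,4,0.4],
  [-1,-1,40,-29,4.6,8,0.7],
  [-1,-2,60,-43,7,12.2,1.1],
  [-1,-2.5,80,-57,9.3,16.3,1.4],
  [-1,-3,99.6,-71.5,11.6,20.4,1.8],
])

```text
time_s: 9.82
eef_pos: [598.3, 150.9, 183.9]
ee_rot: [0.538, 0.266, 0.777, -0.187]
force: [0.8, -0.2, 0.2]
grip_width: 0.997
```

Emit:
carry_out([
  [-1,16,17.4,-10.6,1.9,5,1.2],
  [-1,32,35,-21,3.8,10,2.4],
  [-1,48,52,-32,5.6,15,3.6],
  [-1,64,70,-42,7.5,20,4.8],
  [-1,80.7,87.1,-52.8,9.4,24.9,6],
])

```text
time_s: 10.45
eef_pos: [590.7, 267.0, 125.9]
ee_rot: [0.343, 0.383, 0.842, -0.16]
force: [0.5, 1.0, -0.4]
grip_width: 1.001
```

Run:
```python
from h import *
a=[cv2.cvtColor(viewer.capture(n),cv2.COLOR_RGB2BGR) for n in('scene',)]
s=ctrl.sense();R0=rot(s['ee_rot']);print(s['time_s'],s['eef_pos'],s['force'],s['joints'].round(3))
G=ori(41,-45); C=(570,292.3,37.5)
g=tcp(C,G); pre=g-60*G.apply([1,0,0])
plan(s['eef_pos'],R0,[(pre,G),(g,G)])
```

```text
10.5 [589.3114295  268.47057201 122.88062524] [-1.10007688 -0.02661344 -4.16776956] [ 0.021  0.922  0.979  0.595  1.785 -0.725]
-> [588.1 271.5  65.1] shift [42.5, 1.6, 39.3] turn [-0.5, -0.9, 0.3]
-> [560.3 303.5  22.7] shift [60.0, 0.1, -0.0] turn [-0.0, 0.0, 0.0]
```

Emit:
carry_out([
  [-1,10,0.5,9,0,0,0],
  [-1,22,1,20,0,0,0],
  [-1,34,1,30,0,-0.5,0],
  [-1,40,1,36,0,-0.5,0],
  [-1,40,1,36,0,-0.5,0],
])

```text
time_s: 11.12
eef_pos: [588.8, 269.1, 71.5]
ee_rot: [0.348, 0.382, 0.841, -0.162]
force: [-0.3, 0.2, 0.8]
grip_width: 0.999
```

Run:
```python
from h import *
a=[cv2.cvtColor(viewer.capture(n),cv2.COLOR_RGB2BGR) for n in('top','scene')]
cv2.imwrite('pics/f.png',np.hstack([cv2.resize(a[0][130:230,60:160],(400,400)),cv2.resize(a[1][190:290,315:415],(400,400),interpolation=cv2.INTER_CUBIC)]))
s=ctrl.sense();R0=rot(s['ee_rot']);print(s['time_s'],s['eef_pos'],s['force'],s['joints'].round(3))
G=ori(41,-45); C=(570,292.3,37.5)
plan(s['eef_pos'],R0,[(tcp(C,G),G)])
```

```text
11.225 [589.23735478 269.11654901  72.41421924] [ 1.06367269 -0.21372463 -0.3968604 ] [ 0.025  0.972  1.011  0.577  1.701 -0.775]
-> [560.3 303.5  22.7] shift [67.0, 0.9, 3.2] turn [-0.2, 0.2, 0.2]
```

View pics/f.png

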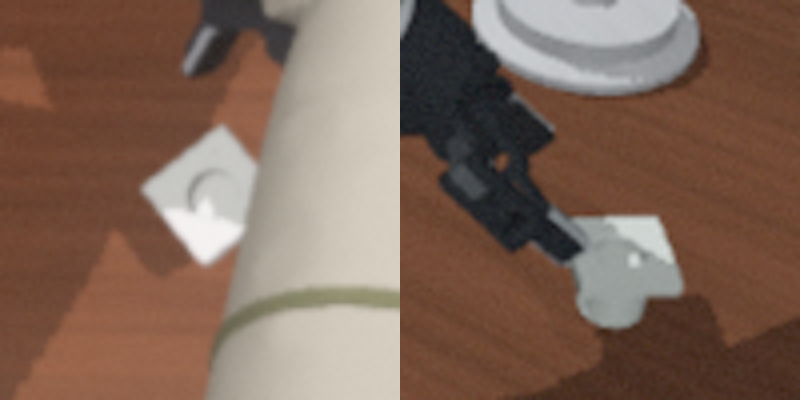

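The picture shows the tilted fingers straddling the square flange: front finger tip at crop (570,250), flange at (630,255). I advance and grip.

Emit:
carry_out([
  [-1,10,0.5,3,0,0,0],
  [-1,28,1,3,0,0,0],
  [-1,48,1,3,0,0,0],
  [-1,62,1,3,0,0,0],
  [-1,67,1,3,0,0,0],
])

```text
time_s: 11.85
eef_pos: [559.0, 304.4, 21.6]
ee_rot: [0.348, 0.382, 0.841, -0.162]
force: [0.8, 0.0, -0.6]
grip_width: 0.999
```

Emit:
carry_out([
  [-1,0,0,0,0,0,0],
  [1,0,0,0,0,0,0],
  [1,0,0,0,0,0,0],
  [1,0,0,0,0,0,0],
  [1,0,0,0,0,0,0],
], newtons=50)

```text
time_s: 12.48
eef_pos: [560.5, 303.5, 22.9]
ee_rot: [0.349, 0.382, 0.84, -0.162]
force: [2.3, -1.8, 5.0]
grip_width: 0.648
```

Run:
```python
from h import *
s=ctrl.sense();R0=rot(s['ee_rot']);print(s['time_s'],s['eef_pos'],s['force'],s['joints'].round(3),s['grip_width'])
C=s['eef_pos']-21*R0.apply([1,0,0]); print('C',C)
G=ori(41,-45); B=ori(7.9,45); M=ori(24,0); Cb=np.array([457.5,77.3,28])
w=[(s['eef_pos']+[0,0,110],G),(tcp((520,190,190),M),M),(tcp(Cb+[0,0,90],B),B),(tcp(Cb+[0,0,12],B),B)]
plan(s['eef_pos'],R0,w)
```

```text
12.475 [560.46487411 303.49429492  22.91757075] [ 2.29794361 -1.75192989  4.98759874] [ 0.076  0.994  1.112  0.599  1.573 -0.805] 0.648395625755132
C [570.22280512 292.36345621  37.81344977]
-> [560.5 303.5 132.9] shift [-78.0, -0.6, -77.5] turn [-0.2, 0.2, 0.2]
-> [520. 190. 169.] shift [-67.4, -104.9, 16.3] turn [16.1, -44.7, 6.7]
-> [459.5  62.6 103.2] shift [65.8, -107.0, 91.9] turn [15.2, -44.7, -6.3]
-> [459.5  62.6  25.2] shift [55.2, -0.0, -55.2] turn [-0.0, 0.0, -0.0]
```

Emit:
carry_out([
  [1,-4,0,-4,0,0,0],
  [1,-20,0,-20,0,0,0],
  [1,-40,0,-40,0,0,0],
  [1,-62,0,-62,0,0,0],
  [1,-78,-0.5,-77.5,0,0,0],
])

```text
time_s: 13.1
eef_pos: [560.4, 303.9, 135.5]
ee_rot: [0.349, 0.382, 0.84, -0.161]
force: [0.9, 0.6, -0.4]
grip_width: 0.646
```

Emit:
carry_out([
  [1,-13.5,-21,3,3.2,-9,1.3],
  [1,-27,-42,6.5,6.4,-18,2.7],
  [1,-40.5,-63,10,9.7,-27,4],
  [1,-54,-84,13,12.9,-35.8,5.4],
  [1,-67.4,-104.9,16.3,16.1,-44.7,6.7],
])

```text
time_s: 13.72
eef_pos: [519.6, 189.7, 171.0]
ee_rot: [0.595, 0.384, 0.59, -0.388]
force: [-0.2, -0.9, -0.5]
grip_width: 0.643
```

Emit:
carry_out([
  [1,13,-21,18,3,-9,-1.3],
  [1,26,-43,37,6,-18,-2.5],
  [1,39.5,-64,55,9,-27,-3.8],
  [1,52.5,-86,73.5,12,-35.8,-5],
  [1,65.8,-107,91.9,15.2,-44.7,-6.3],
])

```text
time_s: 14.35
eef_pos: [459.1, 62.2, 105.4]
ee_rot: [0.698, 0.249, 0.284, -0.608]
force: [-0.4, 0.4, -1.1]
grip_width: 0.646
```

Emit:
carry_out([
  [1,0,0,0,0,0,0],
  [1,7,0,-7,0,0,0],
  [1,18,0,-18,0,0,0],
  [1,26,0,-26,0,0,0],
  [1,28,0,-28,0,0,0],
])

```text
time_s: 14.98
eef_pos: [459.0, 62.3, 63.9]
ee_rot: [0.697, 0.248, 0.288, -0.608]
force: [0.9, 0.1, -0.9]
grip_width: 0.645
```

Run:
```python
from h import *
a=[cv2.cvtColor(viewer.capture(n),cv2.COLOR_RGB2BGR) for n in('top','scene')]
cv2.imwrite('pics/g.png',np.hstack([cv2.resize(a[0][170:270,170:270],(400,400)),cv2.resize(a[1][130:230,250:350],(400,400),interpolation=cv2.INTER_CUBIC)]))
s=ctrl.sense();R0=rot(s['ee_rot']);print(s['time_s'],s['eef_pos'],s['force'],s['joints'].round(3),s['grip_width'])
B=ori(7.9,45); Cb=np.array([457.5,77.3,28])
plan(s['eef_pos'],R0,[(tcp(Cb+[0,0,8],B),B)])
```

```text
15.075 [459.16030426  62.3548811   64.51938389] [ 0.06851863 -0.00573393 -0.53964589] [ 0.273  0.595  1.811 -0.913  1.098  0.722] 0.64275668291378
-> [459.5  62.6  21.2] shift [30.4, 0.6, -31.0] turn [0.2, 0.3, 0.1]
```

View pics/g.png

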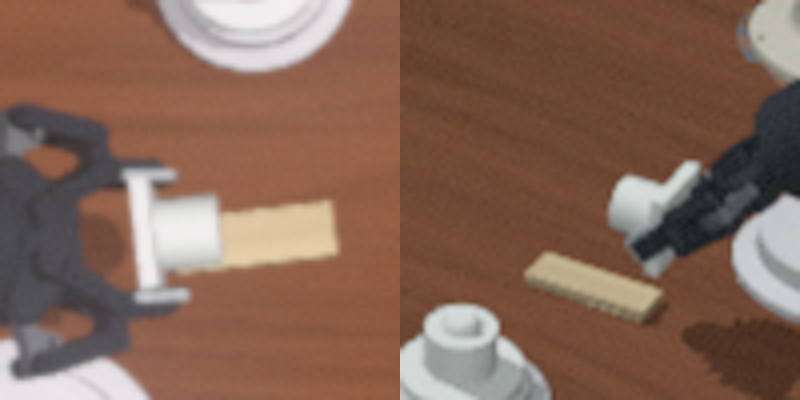

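Run:
```python
from h import *
s=ctrl.sense();R0=rot(s['ee_rot'])
C=s['eef_pos']-21*R0.apply([1,0,0]); print('C',C)
y=R0.apply([0,1,0])
for n,o in(('top',(170,170)),('scene',(250,130))):
  for nm,p in (('C',C),('edge+',C+28*y+[0,0,28]),('edge-',C-28*y+[0,0,28]),('E',(458.7,68.9,9)),('batc',(464.9,24.3,9)),('Crest',(457.5,77.3,28))):
    print(n,nm,((proj(n,p)-o)*4).round(0))
```

```text
C [457.15154175  77.15376931  79.28277717]
top C [148. 236.]
top edge+ [137. 177.]
top edge- [149. 286.]
top E [173. 245.]
top batc [253. 236.]
top Crest [156. 244.]
scene C [274. 216.]
scene edge+ [259. 199.]
scene edge- [295. 160.]
scene E [255. 299.]
scene batc [195. 279.]
scene Crest [268. 280.]
```

The held cap matches its projected position within about 1 mm, boss level over the batten and flange just past its end: flange at top crop (142,235), batten end at about (173,245). I lower it.

Emit:
carry_out([
  [1,7,0,-7,0,0,0],
  [1,17,0.5,-17,0,0,0],
  [1,25,0.5,-25,0,0,0],
  [1,30,0.5,-30,0,0,0],
  [1,30.5,0.5,-31,0,0,0],
])

```text
time_s: 15.7
eef_pos: [459.3, 62.5, 20.7]
ee_rot: [0.697, 0.248, 0.288, -0.608]
force: [0.1, -0.1, -0.7]
grip_width: 0.645
```

Emit:
carry_out([
  [1,1,0,-1,0,0,0],
  [1,2.5,0,-2.5,0,0,0],
  [1,4,0,-4,0,0,0],
  [1,5,0,-5,0,0,0],
  [1,5,0,-5,0,0,0],
])

```text
time_s: 16.32
eef_pos: [459.4, 62.5, 14.1]
ee_rot: [0.697, 0.248, 0.288, -0.608]
force: [0.1, -0.8, -0.5]
grip_width: 0.643
```

Emit:
carry_out([
  [1,0.3,0,-0.3,0,0,0],
  [1,0.6,0,-0.6,0,0,0],
  [1,0.9,0,-0.9,0,0,0],
  [1,0.9,0,-0.9,0,0,0],
  [1,0.9,0,-0.9,0,0,0],
])

```text
time_s: 16.95
eef_pos: [459.5, 62.4, 13.3]
ee_rot: [0.697, 0.248, 0.287, -0.608]
force: [-1.7, 1.9, 4.4]
grip_width: 0.644
```

Emit:
carry_out([
  [0,0,0,0,0,0,0],
  [-1,0,0,0,0,0,0],
  [-1,0,0,0,0,0,0],
  [-1,0,0,0,0,0,0],
  [-1,0,0,0,0,0,0],
])

```text
time_s: 17.58
eef_pos: [459.5, 62.5, 12.9]
ee_rot: [0.697, 0.248, 0.288, -0.608]
force: [0.2, 0.2, -0.4]
grip_width: 0.999
```

Emit:
carry_out([
  [-1,-8,0,0,0,0,0],
  [-1,-25,0,0,0,0,0],
  [-1,-50,0,0,0,0,0],
  [-1,-80,0,0,0,0,0],
  [-1,-100,0,0,0,0,0],
])

```text
time_s: 18.2
eef_pos: [449.8, 134.7, 84.9]
ee_rot: [0.698, 0.249, 0.288, -0.607]
force: [0.4, -0.2, -1.0]
grip_width: 1.002
```

Run:
```python
from h import *
a=[cv2.cvtColor(viewer.capture(n),cv2.COLOR_RGB2BGR) for n in('top','scene')]
cv2.imwrite('pics/i.png',np.hstack([cv2.resize(a[0][180:280,170:270],(400,400)),cv2.resize(a[1][150:250,250:350],(400,400),interpolation=cv2.INTER_CUBIC)]))
s=ctrl.sense();R0=rot(s['ee_rot']);print(s['time_s'],s['eef_pos'],s['force'],s['joints'].round(3),s['grip_width'])
C=np.array([457.6,77.2,28]); M=ori(7.9,0); F=ori(7.9,-45); g=tcp(C,F); x=F.apply([1,0,0])
print('proj C',((proj('top',C)-(170,180))*4).round(),'g',g)
plan(s['eef_pos'],R0,[((461,90,150),M),(g-90*x+[0,0,20],F),(g-60*x,F),(g,F)])
```

```text
18.3 [450.38710739 134.91842253  85.02283518] [-0.42231302  0.30489015 -0.81759686] [ 0.415  0.604  1.71  -0.812  1.229  0.72 ] 1.0021340747877985
proj C [156. 204.] g [455.55905262  91.90831512  13.1507576 ]
-> [461  90 150] shift [-13.1, 4.2, 78.5] turn [0.2, 45.3, -0.1]
-> [464.3  28.9  96.8] shift [53.2, -5.1, 61.1] turn [-0.0, 45.0, -0.0]
-> [461.4  49.9  55.6] shift [44.1, 0.0, 14.1] turn [-0.0, -0.0, -0.0]
-> [455.6  91.9  13.2] shift [60.0, -0.0, 0.1] turn [-0.0, -0.0, -0.0]
```

View pics/i.png

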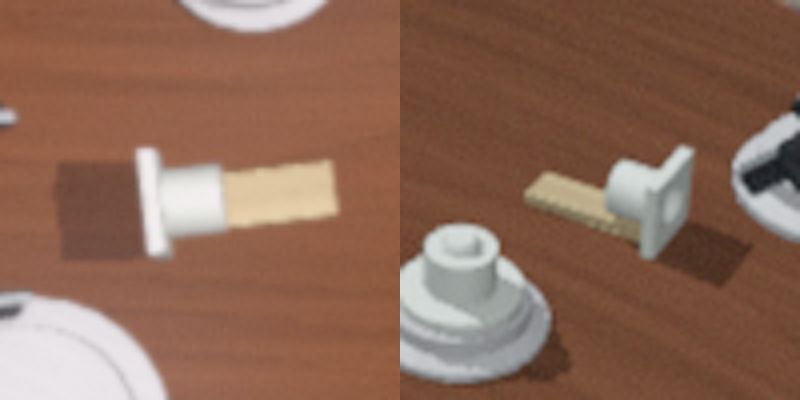

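The picture shows the square cap level on its side: flange on the bench at top crop (154,203), boss on the batten, recess facing left. I swing round for the second grasp with the fingers partly closed.

Emit:
carry_out([
  [-0.65,-2.5,1,16,0,9,0],
  [-0.65,-5,2,31,0,18,0],
  [-0.65,-8,2.5,47,0,27,0],
  [-0.65,-10.5,3.5,63,0,36,0],
  [-0.65,-13,4,78.5,0,45,0],
])

```text
time_s: 18.92
eef_pos: [460.4, 87.8, 149.0]
ee_rot: [0.533, 0.464, 0.534, -0.465]
force: [0.6, 0.7, -0.3]
grip_width: 0.824
```

Emit:
carry_out([
  [-0.65,10.5,-1,12,0,9,0],
  [-0.65,21,-2,24.5,0,18,0],
  [-0.65,32,-3,36.5,0,27,0],
  [-0.65,42.5,-4,49,0,36,0],
  [-0.65,53,-5,61,0,45,0],
])

```text
time_s: 19.55
eef_pos: [463.8, 25.8, 95.5]
ee_rot: [0.288, 0.606, 0.697, -0.252]
force: [0.0, -0.4, 0.0]
grip_width: 0.827
```

Emit:
carry_out([
  [-0.65,0,0,0,0,0,0],
  [-0.65,10,0,4,0,0,0],
  [-0.65,15,0,6,0,0,0],
  [-0.65,15,0,6,0,0,0],
  [-0.65,15,0,6,0,0,0],
])

```text
time_s: 20.18
eef_pos: [462.9, 33.1, 81.0]
ee_rot: [0.29, 0.605, 0.697, -0.254]
force: [0.3, -0.1, -0.0]
grip_width: 0.825
```

Run:
```python
from h import *
s=ctrl.sense();R0=rot(s['ee_rot']);print(s['time_s'],s['eef_pos'],s['force'],s['joints'].round(3),s['grip_width'])
C=np.array([457.6,77.2,28.5]); F=ori(7.9,-45); g=tcp(C,F); x=F.apply([1,0,0])
plan(s['eef_pos'],R0,[(g-50*x,F),(g,F)])
```

```text
20.175 [462.92871897  33.1041999   81.00513639] [ 0.2665364  -0.07061505 -0.04814275] [-0.518  0.577  1.77   0.601  1.378 -0.955] 0.8248972478289607
-> [460.4  56.9  49. ] shift [39.6, 0.9, 5.5] turn [-0.0, 0.4, 0.2]
-> [455.6  91.9  13.7] shift [50.0, -0.0, -0.0] turn [-0.0, -0.0, -0.0]
```

Emit:
carry_out([
  [-0.65,8,0.5,5.5,0,0,0],
  [-0.65,20,1,5.5,0,0,0],
  [-0.65,32,1,5.5,0,0.5,0],
  [-0.65,39,1,5.5,0,0.5,0],
  [-0.65,39.5,1,5.5,0,0.5,0],
])

```text
time_s: 20.8
eef_pos: [460.2, 57.0, 48.4]
ee_rot: [0.286, 0.606, 0.698, -0.251]
force: [-0.2, -0.6, 0.8]
grip_width: 0.825
```

Emit:
carry_out([
  [-0.65,10,0,0,0,0,0],
  [-0.65,25,0,0,0,0,0],
  [-0.65,40,0,0,0,0,0],
  [-0.65,49,0,0,0,0,0],
  [-0.65,50,0,0,0,0,0],
])

```text
time_s: 21.42
eef_pos: [455.1, 92.2, 13.0]
ee_rot: [0.286, 0.606, 0.698, -0.251]
force: [0.4, 0.2, 0.1]
grip_width: 0.82
```

Run:
```python
from h import *
a=[cv2.cvtColor(viewer.capture(n),cv2.COLOR_RGB2BGR) for n in('top','scene')]
cv2.imwrite('pics/j.png',np.hstack([cv2.resize(a[0][180:280,170:270],(400,400)),cv2.resize(a[1][150:250,250:350],(400,400),interpolation=cv2.INTER_CUBIC)]))
s=ctrl.sense();R0=rot(s['ee_rot']);print(s['time_s'],s['eef_pos'],s['force'],s['joints'].round(3),s['grip_width'])
C=np.array([457.6,77.2,28.5]); F=ori(7.9,-45); g=tcp(C,F)
plan(s['eef_pos'],R0,[(g,F)])
```

```text
21.525 [455.56039874  91.619967    13.47190055] [-0.512263    0.42690015 -0.53998856] [-0.42   0.686  1.842  0.698  1.204 -1.017] 0.8256767171826909
-> [455.6  91.9  13.7] shift [0.1, 0.0, -0.3] turn [-0.1, -0.2, 0.2]
```

View pics/j.png

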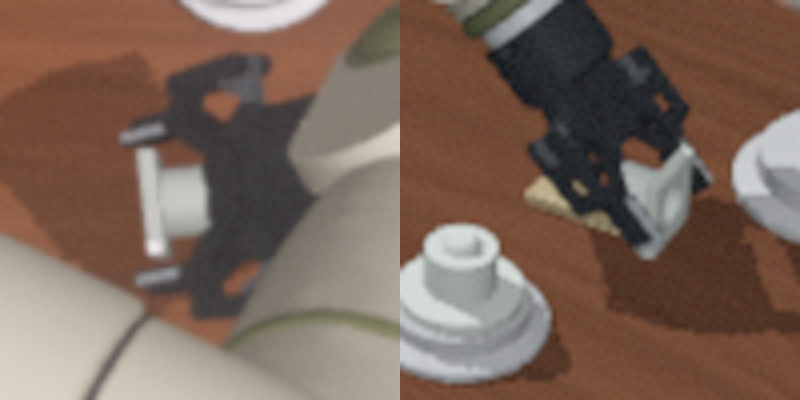

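The picture shows the fingers either side of the flange (at top crop (145,133) and (155,277)), gripper body clear of boss and batten. I close, lift and plan the final turn.

Emit:
carry_out([
  [1,0,0,0,0,0,0],
  [1,0,0,0,0,0,0],
  [1,0,0,0,0,0,0],
  [1,0,0,0,0,0,0],
  [1,0,0,0,0,0,0],
], newtons=50)

```text
time_s: 22.15
eef_pos: [455.8, 91.4, 13.8]
ee_rot: [0.287, 0.607, 0.698, -0.251]
force: [-0.8, -3.2, 7.0]
grip_width: 0.643
```

Run:
```python
from h import *
s=ctrl.sense();R0=rot(s['ee_rot']);p=s['eef_pos'];print(s['time_s'],p,s['force'],s['grip_width'])
C=np.array([457.6,77.2,28.0]); o=R0.inv().apply(C-p); print('C in tool',o)
o[1]=0
B=ori(7.9,45); M=ori(7.9,0); F=ori(7.9,-45)
T=lambda C,O: np.array(C)-O.apply(o)
fin=np.array([618.5,29,65.5])
plan(p,R0,[(p+[0,0,130],F),(T((540,60,190),M),M),(T(fin+[0,0,70],B),B),(T(fin+[0,0,25],B),B)])
np.save('o.npy',o)
```

```text
22.15 [455.78577659  91.37459167  13.82062197] [-0.8384162  -3.15026666  6.99484987] 0.6429590369305198
C in tool [-20.13028405  -0.19033566   0.02555591]
-> [455.8  91.4 143.8] shift [-91.7, -0.3, -92.2] turn [-0.1, -0.1, 0.1]
-> [540.   60.  169.9] shift [-48.6, 79.1, 11.8] turn [0.0, -45.0, 0.0]
-> [620.5  14.9 121.2] shift [48.6, 73.4, 55.8] turn [0.0, -45.0, -0.0]
-> [620.5  14.9  76.2] shift [31.8, 0.0, -31.8] turn [0.0, -0.0, -0.0]
```

Emit:
carry_out([
  [1,-4,0,-4,0,0,0],
  [1,-20,0,-20,0,0,0],
  [1,-44,0,-44,0,0,0],
  [1,-70,0,-70,0,0,0],
  [1,-91.5,0,-92,0,0,0],
])

```text
time_s: 22.78
eef_pos: [455.7, 91.8, 144.5]
ee_rot: [0.287, 0.606, 0.698, -0.252]
force: [0.2, -0.0, -1.1]
grip_width: 0.646
```

Emit:
carry_out([
  [1,-10,16,2.5,0,-9,0],
  [1,-19.5,32,5,0,-18,0],
  [1,-29,47,7,0,-27,0],
  [1,-39,63,9.5,0,-36,0],
  [1,-48.5,79,12,0,-45,0],
])

```text
time_s: 23.4
eef_pos: [540.5, 60.1, 169.4]
ee_rot: [0.534, 0.463, 0.533, -0.465]
force: [1.2, -1.2, -1.6]
grip_width: 0.646
```

Emit:
carry_out([
  [1,10,15,11,0,-9,0],
  [1,19.5,29,22,0,-18,0],
  [1,29,44,33.5,0,-27,0],
  [1,39,59,45,0,-36,0],
  [1,48.5,73.5,56,0,-45,0],
])

```text
time_s: 24.02
eef_pos: [620.9, 15.1, 119.8]
ee_rot: [0.697, 0.25, 0.289, -0.607]
force: [-0.1, -0.9, -1.3]
grip_width: 0.647
```

Emit:
carry_out([
  [1,0,0,0,0,0,0],
  [1,6,0,-6,0,0,0],
  [1,16,0,-16,0,0,0],
  [1,24,0,-24,0,0,0],
  [1,28,0,-28,0,0,0],
])

```text
time_s: 24.65
eef_pos: [620.0, 14.9, 79.3]
ee_rot: [0.696, 0.251, 0.291, -0.607]
force: [0.2, -0.7, -0.6]
grip_width: 0.644
```

Emit:
carry_out([
  [1,2,0,-2,0,0,0],
  [1,3,0,-3,0,0,0],
  [1,3,0,-3,0,0,0],
  [1,3,0,-3,0,0,0],
  [1,3,0,-3,0,0,0],
])

```text
time_s: 25.28
eef_pos: [620.3, 15.1, 76.1]
ee_rot: [0.696, 0.251, 0.291, -0.607]
force: [0.8, -0.1, -1.3]
grip_width: 0.643
```

Run:
```python
from h import *
a=[cv2.cvtColor(viewer.capture(n),cv2.COLOR_RGB2BGR) for n in('top','scene')]
cv2.imwrite('pics/k.png',np.hstack([cv2.resize(a[0][110:210,180:280],(400,400)),cv2.resize(a[1][155:255,215:315],(400,400),interpolation=cv2.INTER_CUBIC)]))
s=ctrl.sense();R0=rot(s['ee_rot']);p=s['eef_pos'];print(s['time_s'],p,s['force'],s['joints'].round(3),s['grip_width'])
o=np.load('o.npy'); B=ori(7.9,45); C=p+R0.apply(o); y=R0.apply([0,1,0]); print('C',C)
for q in (C,C+[0,0,37.5],C+[0,0,4.5]): print('top',((proj('top',q)-(180,110))*4).round(),'scene',400*np.array([1,0])+((proj('scene',q)-(215,155))*4).round())
plan(p,R0,[(np.array([618.5,29,65.5+14])-B.apply(o),B),(np.array([618.5,29,65.5])-B.apply(o),B)])
```

```text
25.375 [620.27302733  15.11182621  75.95286435] [-0.5021263  -0.08029762 -1.77081555] [ 0.127  0.781  1.387 -0.88   1.155  0.438] 0.6466543346475719
C [618.35888502  29.1575445   90.24561938]
top [206. 175.] scene [603. 184.]
top [203. 158.] scene [604. 133.]
top [205. 173.] scene [604. 178.]
-> [620.5  14.9  65.2] shift [7.7, 0.2, -7.4] turn [0.2, -0.2, 0.1]
-> [620.5  14.9  51.2] shift [9.9, -0.0, -9.9] turn [-0.0, 0.0, -0.0]
```

View pics/k.png

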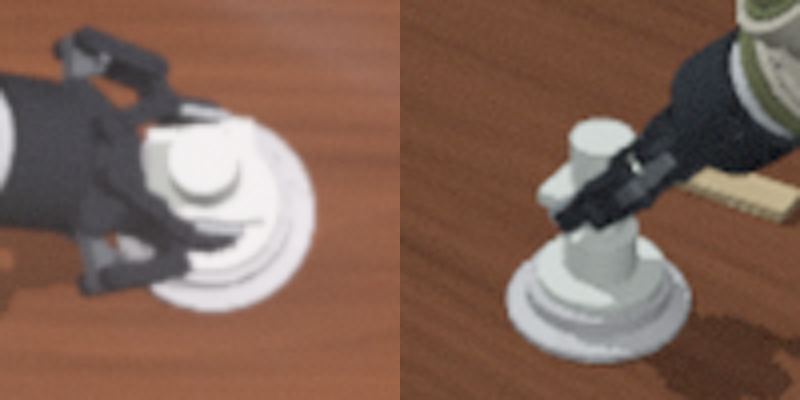

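The picture shows the square cap upright, boss up, with its axis over the round cap's boss: columns about 603 for both in the scene crop, top at (203,160) against the predicted (203,158). I lower it in steps.

Emit:
carry_out([
  [1,3,0,-3,0,0,0],
  [1,6,0,-6,0,0,0],
  [1,9,0,-9,0,0,0],
  [1,11,0,-11,0,0,0],
  [1,11,0,-11,0,0,0],
])

```text
time_s: 26.0
eef_pos: [620.1, 15.1, 60.1]
ee_rot: [0.696, 0.251, 0.291, -0.607]
force: [0.3, 0.3, -0.9]
grip_width: 0.646
```

Emit:
carry_out([
  [1,1,0,-1,0,0,0],
  [1,2,0,-2,0,0,0],
  [1,3,0,-3,0,0,0],
  [1,4,0,-4,0,0,0],
  [1,4.5,0,-4.5,0,0,0],
])

```text
time_s: 26.62
eef_pos: [620.2, 15.2, 53.9]
ee_rot: [0.696, 0.251, 0.291, -0.607]
force: [0.9, -1.3, 0.0]
grip_width: 0.648
```

Emit:
carry_out([
  [1,0.3,0,-0.3,0,0,0],
  [1,0.6,0,-0.6,0,0,0],
  [1,0.9,0,-0.9,0,0,0],
  [1,1,0,-1,0,0,0],
  [1,1,0,-1,0,0,0],
])

```text
time_s: 27.25
eef_pos: [620.2, 15.2, 52.5]
ee_rot: [0.696, 0.251, 0.291, -0.607]
force: [0.5, -0.3, -0.9]
grip_width: 0.647
```

Emit:
carry_out([
  [1,0.2,0,-0.2,0,0,0],
  [1,0.4,0,-0.4,0,0,0],
  [1,0.6,0,-0.6,0,0,0],
  [1,0.6,0,-0.6,0,0,0],
  [1,0.6,0,-0.6,0,0,0],
])

```text
time_s: 27.88
eef_pos: [620.2, 15.2, 51.7]
ee_rot: [0.696, 0.251, 0.291, -0.607]
force: [-0.0, 0.1, 0.3]
grip_width: 0.646
```

Emit:
carry_out([
  [1,0.2,0,-0.2,0,0,0],
  [1,0.4,0,-0.4,0,0,0],
  [1,0.5,0,-0.5,0,0,0],
  [1,0.5,0,-0.5,0,0,0],
  [1,0.5,0,-0.5,0,0,0],
])

```text
time_s: 28.5
eef_pos: [620.3, 15.1, 51.6]
ee_rot: [0.696, 0.251, 0.29, -0.607]
force: [-2.9, 1.2, 6.1]
grip_width: 0.646
```

Contact came at the expected home height. I release and back off.

Emit:
carry_out([
  [0,0,0,0,0,0,0],
  [-0.65,0,0,0,0,0,0],
  [-0.65,0,0,0,0,0,0],
  [-0.65,0,0,0,0,0,0],
  [-0.65,0,0,0,0,0,0],
])

```text
time_s: 29.12
eef_pos: [620.2, 15.2, 50.9]
ee_rot: [0.696, 0.251, 0.291, -0.607]
force: [-0.0, 0.3, -0.9]
grip_width: 0.826
```

Emit:
carry_out([
  [-0.65,-6,0,0,0,0,0],
  [-0.65,-20,0,0,0,0,0],
  [-0.65,-45,0,0,0,0,0],
  [-0.65,-80,0,0,0,0,0],
  [-0.65,-120,0,0,0,0,0],
])

```text
time_s: 29.75
eef_pos: [608.4, 100.3, 137.5]
ee_rot: [0.696, 0.251, 0.291, -0.606]
force: [0.4, -0.6, -0.1]
grip_width: 0.827
```

Emit:
carry_out([
  [-0.65,-20,0,0,0,0,0],
  [-0.65,-30,0,0,0,0,0],
  [-0.65,-30,0,0,0,0,0],
  [-0.65,-30,0,0,0,0,0],
  [-0.65,-30,0,0,0,0,0],
])

```text
time_s: 30.38
eef_pos: [605.8, 119.4, 156.8]
ee_rot: [0.696, 0.251, 0.291, -0.607]
force: [-0.9, -0.1, -0.1]
grip_width: 0.822
```

Run:
```python
from h import *
a=[cv2.cvtColor(viewer.capture(n),cv2.COLOR_RGB2BGR) for n in('top','scene')]
cv2.imwrite('pics/l.png',np.hstack([cv2.resize(a[0][110:210,180:280],(400,400)),cv2.resize(a[1][155:255,215:315],(400,400),interpolation=cv2.INTER_CUBIC)]))
s=ctrl.sense();print(s['time_s'],s['eef_pos'],s['force'])
for z in (61,70,103): q=(618.5,29,z); print(z,'top',((proj('top',q)-(180,110))*4).round(),'scene',400*np.array([1,0])+((proj('scene',q)-(215,155))*4).round())
b=[cv2.imread(f'pics/{n}0.png') for n in('top','scene')]
# bystanders: jar, tin, brush image change
for nm,(x0,y0,x1,y1) in dict(jar=(138,90,168,125),tin=(328,88,360,124),brush=(190,72,270,106)).items(): print(nm,np.abs(a[0][y0:y1,x0:x1].astype(int)-b[0][y0:y1,x0:x1]).mean().round(1))
```

```text
30.475 [605.86084119 119.54985117 157.02278681] [-0.3263896   0.29078684  1.02128118]
61 top [208. 188.] scene [603. 223.]
70 top [207. 184.] scene [603. 211.]
103 top [205. 169.] scene [603. 167.]
jar 20.7
tin 4.8
brush 4.9
```

The viewer limit is reached, so I check numerically: edge rows of the boss top before and after, widths, and the jar in the scene view.

Run:
```python
from h import *
K=cv2.imread('pics/k.png')[:,400:]; L=cv2.imread('pics/l.png')[:,400:]
def m(I): h=cv2.cvtColor(I,cv2.COLOR_BGR2HSV); return (h[...,1]<75)&(h[...,2]>110)
for n,I in(('k',K),('l',L)):
    M=m(I); r=np.nonzero(M[:,185:220].mean(1)>.5)[0]; print(n,'top row',r[0])
    for y in range(r[0]+8,360,12):
        x=np.nonzero(M[y,80:330])[0]+80
        if len(x): print(y,x.min(),x.max(),end='; ')
    print()
a=cv2.cvtColor(viewer.capture('scene'),cv2.COLOR_RGB2BGR); b=cv2.imread('pics/scene0.png')
for nm,(x0,y0,x1,y1) in dict(jar=(285,266,315,302),tin=(143,195,170,225),brush=(190,240,250,292)).items(): print(nm,np.abs(a[y0:y1,x0:x1].astype(int)-b[y0:y1,x0:x1]).mean().round(1))
# top view: square flange (bright) 
T=cv2.imread('pics/l.png')[:,:400]; g=cv2.cvtColor(T,cv2.COLOR_BGR2GRAY)
print('occluded frac top', (g<90).mean().round(2))
```

```text
k top row 118
126 173 230; 138 168 235; 150 169 220; 162 165 237; 174 152 327; 186 139 329; 198 137 325; 210 148 156; 222 222 238; 234 157 239; 246 142 257; 258 130 266; 270 115 279; 282 108 287; 294 105 291; 306 105 289; 318 108 285; 330 116 277; 342 129 265; 354 150 242; 
l top row 152
160 173 312; 172 170 320; 184 170 329; 196 163 329; 208 152 265; 220 140 261; 232 138 249; 244 144 255; 256 132 264; 268 117 278; 280 110 286; 292 105 291; 304 105 289; 316 108 285; 328 114 278; 340 126 269; 352 145 249; 
jar 1.9
tin 1.9
brush 2.1
occluded frac top 0.04
```

The boss top dropped 34 crop rows, exactly the prediction for fully home, and the bystanders are unchanged. I'm handing in.

```bash
python3 -c "
from h import *
print(order.finish_job())"
```

```text
the job is handed in; nothing more can be done
None
```

I handed the job in at about 30.5 s of robot time. Both caps are stacked face down on the smallest stand. The round cap went on its spigot first and was released. The square cap was then turned over in two grasps via the batten and seated on the round cap's back.

**Seating:**
- **Round cap:** touched down at TCP z 35.8 mm against about 35.5 expected. A close picture showed it flush on the stand.
- **Square cap:** touched down at TCP z 51.6 mm against about 51.2 expected. After release, the top of its boss in the scene camera had dropped 34 crop rows, as predicted for fully home. Its left edge ran straight and in line with the round cap.

**Forces and contact:** The highest force I read was about 7 N. The gripper was backed well clear, reading about zero force, when I handed in.

**Jar, tin and brush:** They look unmoved in the scene camera, with image differences of about 2 grey levels. In the top view the jar's patch differed by 20.7 grey levels. I took that to be the arm or its shadow over the jar but did not confirm it there.

**Limits of the checks:** I hit the 12-picture limit before seeing the finished stack, so the final check was by pixel measurements only. The scene camera's calibration also read about 2 pixels off in rows throughout, the same for every object.

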